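# Lay out the draining boards

## Task

Get the draining bench ready: lay both white boards flat on the bench, one on each side of the dark T-shaped rail, each with its long side snug along the rail, its far end right up against the cross bar and its blue end towards the robot. One board has been left standing on its edge; the boards may be tipped and pushed. Leave the cheeses, beaker and jar standing where they are.

Things in the scene. Friction and masses are not known exactly. Their poses are not given: they have to be found in the camera images.
- rail: fixed dark steel T-shaped stop, 30 mm high, turned up to 0.15 rad. Origin on the bench under the rail's centre line; x along the rail away from the robot, y left, z up. Rail: x -130 to 110 mm, y -8 to 8 mm. Cross bar at its far end: x 110 to 126 mm, y -125 to 125 mm. A well laid board has its centre at x = 10, y = 55.5 or -55.5 mm in this frame.
- board_a: white plastic draining board 200 mm long (x), 95 wide (y), 28 thick (z), 0.3 to 0.6 kg; the 44 mm at its -x end is blue, the rest white with thin grey grooves; either face may lie up. Origin at its middle (14 mm above the bench when flat, 47.5 mm when on edge). Starts flat, beside the rail on one side.
- board_b: white plastic draining board 200 mm long (x), 95 wide (y), 28 thick (z), 0.3 to 0.6 kg; the 44 mm at its -x end is blue, the rest white with thin grey grooves; either face may lie up. Origin at its middle (14 mm above the bench when flat, 47.5 mm when on edge). Starts standing on a long edge (95 mm tall, 28 mm thick), beside the rail on the other side.
- board_a_blue (a point): middle of the blue end face of board_a
- board_b_blue (a point): middle of the blue end face of board_b
- cheese_1: bystander: white fresh cheese speckled with green herbs, standing; tapered, 74 mm across at the foot, 64 mm at the top, 85 mm high. Origin at the centre of its underside.
- cheese_2: bystander: white fresh cheese speckled with green herbs, standing; tapered, 74 mm across at the foot, 64 mm at the top, 85 mm high. Origin at the centre of its underside.
- beaker: bystander: open aluminium beaker, standing, up to 72 mm across, 100 mm high. Origin at the centre of its underside.
- jar: bystander: white jar with a green cap, standing, 70 mm across, 100 mm high. Origin at the centre of its underside.
Things that resemble listed ones, but are neither listed nor needed, are in the scene too. What is shaped like the board_b but orange is not meant.

How it is judged:
At the end, for the whole second after the job is handed in: Both boards lie flat on the bench and at rest, one on each side of the rail: centre within 5 mm of snug against the rail and within 7 mm of touching the cross bar, long side parallel to the rail within 0.05 rad, blue end towards the robot (x of board_a in the frame of rail between 0.003 and 0.015 m and angle between the x axis of each of board_a, board_b and the x axis of rail, either way round below 0.05 rad and height (world z) of each of board_a, board_b below 0.018 m and (angle between board_a's own z axis and vertical below 0.06 rad or angle between board_a's own z axis and vertical above 3.08 rad) and x of each of board_a_blue, board_b_blue in the frame of rail below 0 m and linear speed of each of board_a, board_b below 0.01 m/s and angular speed of each of board_a, board_b below 0.1 rad/s and x of board_b in the frame of rail between 0.003 and 0.015 m and (angle between board_b's own z axis and vertical below 0.06 rad or angle between board_b's own z axis and vertical above 3.08 rad) and ((y of board_a in the frame of rail between 0.0505 and 0.0605 m and y of board_b in the frame of rail between -0.0605 and -0.0505 m) or (y of board_a in the frame of rail between -0.0605 and -0.0505 m and y of board_b in the frame of rail between 0.0505 and 0.0605 m))).
It fails at once if a cheese is shifted more than 20 mm or tipped (distance of cheese_1 from where it was at the start of the episode above 0.02 m or angle between cheese_1's own z axis and vertical above 0.35 rad).
It fails at once if a cheese is shifted more than 20 mm or tipped (distance of cheese_2 from where it was at the start of the episode above 0.02 m or angle between cheese_2's own z axis and vertical above 0.35 rad).
It fails at once if the metal beaker is shifted more than 20 mm or tipped (distance of beaker from where it was at the start of the episode above 0.02 m or angle between beaker's own z axis and vertical above 0.35 rad).
It fails at once if the jar is shifted more than 20 mm or tipped (distance of jar from where it was at the start of the episode above 0.02 m or angle between jar's own z axis and vertical above 0.35 rad).
It also fails if it takes over 72 s, if anything falls off the work surface, if the arm or the gripper's body presses on something with over 40 N, if the wrist force passes 120 N, or if a joint passes its speed limit or range.

## Robot

A 6-joint arm with a two-finger parallel gripper is mounted at the origin on the work surface. World frame = base frame: x ahead of the robot, y to its left, z up, the work surface at z = 0. Lengths are in m, angles in rad, forces in N, time in s.
With the tool pointing down it reaches from about 0.25 to 0.725 m from the base axis. Payload 4 kg.
Tool frame: the origin (TCP) lies at the very end of the fingers, on their centre line; the grasp point (between the pads) lies 19 mm behind it; z points along the fingers, y is the line along which they close (so a half turn about z gives the same grasp; the last joint's range is limited). The gripper opens to 85 mm and grips with 20 to 120 N. Pads are 22 mm wide; open, the fingers measure 114 mm over their backs; the gripper's body (76 mm by 85 mm) begins 54 mm behind the grasp point. The pads swing forward as they close: fully open they stand 13 mm farther back than shut.
Start: joints at [1.247, 0.241, 0.005, 1.335, 0, 1.571], TCP at [0.159, 0.474, 0.231] pointing down, gripper open.
Joint ranges: [-2.72, 2.72], [-1.05, 1.87], [-1.09, 1.28], [-1.99, 2.15], [-1.42, 1.44], [-3.14, 3.14]. Speed limits (rad/s): [2.79, 2.79, 3.14, 3.14, 3.14, 3.14].

## Interface

Orientations are given as a unit quaternion [w, x, y, z].
In Python, from rig import arm, viewer gives the robot as it stands.
- The arm moves only by the shell command python3 -m creep 'ROWS' [FORCE]. ROWS is JSON, a list that holds one entry, the list of rows, each a list of 5 numbers: the shift along the world's x, y, z in m, then the turn about the world's z in rad, then the closure, from -1 (fully open) to 1 (shut), so that 0 is half open. A call has 1 to 12 rows; each row shifts and turns the commanded pose from where the row before left it; what a row does not reach is not made up. A row lasts 1/10 s, in which the tool goes at most 50 mm and 8.59 degrees, less where a joint would pass 70% of its speed; a pose out of reach is approached as far as the arm can. A call is refused whole if a number of a shift passes 0.05 or a number of a turn 0.15, either way. A call with a gripper value outside its range is refused whole. The fingers move at their own pace and stop on an object; FORCE is the grip in N (left out, the last holds). Time passes only in rows, so rows that do not move let the fingers close. It gives the time, the measured TCP pose, the force, the opening and the grip force at its end, in the units of the state.
- arm.get_obs(): the state, without advancing time (a new reading comes with each control period).
- viewer.camera(name): name is "scene" or "top" or "wrist"; returns the picture (400x640x3 uint8, blue, green, red); there is no depth.
- viewer.get_calibration(name): a dict with "vfov" (degrees; the focal length in pixels is half the picture's height over the tangent of half this angle, whatever the lens; pixels are square), "cx", "cy" (the principal point, pixels), "dist" ([k1, k2, p1, p2, k3] as OpenCV has them; the pictures are not rectified), "extrinsics" (4x4, takes a point from camera to world coordinates); the wrist camera has in their place "tool_from_camera" (4x4, takes a point from camera to tool coordinates, whose origin is the TCP and whose axes are the flange's). Camera axes: x right, y down, z forward; pixel columns grow to the right and rows downward; lengths in m; the calibration is good to about 2 mm. A picture is of the moment at which its call begins: read the wrist's pose just before it. get_calibration takes no time and is no camera call.
- arm.job_done(): hands the job in; it is judged then, once.
The state is a dict: "time_s": time; "joint_positions": joint angles; "joint_vel": joint speeds; "joint_efforts": joint torques, N m; "position": TCP position; "eef_rot": TCP orientation; "ft_force": force on the tool from outside, world axes, zero at the start; "torque": the same for the moment, N m; "grip_width": opening from 0.0 (shut) to 1.0 (fully open); "grip_force": force on a finger pad.
Only numpy, scipy, OpenCV 4.12 (cv2) and the standard library are available. Lean on these libraries where they do the work, as an engineer would, in place of code of your own. Each camera call takes 0.05 s, during which the arm holds its last target. There are 200 camera calls.

## Working session

There is one attempt and no reset: what is moved stays moved. The work goes in short steps, Python scripts to look and compute and a shell command to move; the robot and the scene stay as the last step left them, time stands still between calls to the robot, and variables do not carry over. Pictures are saved under pics/ and viewed, at most 10 in all, crops included, and the job is handed in when it is done.

```bash
ls; mkdir -p pics; cat > h.py <<'E'
import numpy as np, cv2
from rig import arm, viewer
from scipy.spatial.transform import Rotation as R
def cal(name):
    c=viewer.get_calibration(name); f=200/np.tan(np.radians(c["vfov"])/2)
    K=np.array([[f,0,c["cx"]],[0,f,c["cy"]],[0,0,1]]); 
    if name=="wrist":
        o=arm.get_obs(); q=o["eef_rot"]; T=np.eye(4); T[:3,:3]=R.from_quat([q[1],q[2],q[3],q[0]]).as_matrix(); T[:3,3]=o["position"]
        E=T@np.array(c["tool_from_camera"])
    else: E=np.array(c["extrinsics"])
    return K,np.array(c["dist"],float),E
def px2w(name,uv,z,C=None):
    K,d,E=C or cal(name)
    n=cv2.undistortPoints(np.array(uv,float).reshape(-1,1,2),K,d).reshape(-1,2)
    r=np.c_[n,np.ones(len(n))]@E[:3,:3].T; t=E[:3,3]
    z=np.broadcast_to(z,len(n)); s=(z-t[2])/r[:,2]
    return t+r*s[:,None]
def w2px(name,P,C=None):
    K,d,E=C or cal(name); I=np.linalg.inv(E)
    return cv2.projectPoints(np.array(P,float).reshape(-1,1,3),cv2.Rodrigues(I[:3,:3])[0],I[:3,3],K,d)[0].reshape(-1,2)
E
python3 - <<'E'
from h import *
for n in("top","scene"):
    cv2.imwrite(f"pics/{n}0.png",viewer.camera(n)); print(n,cal(n)[2].round(3).tolist())
o=arm.get_obs();print(o)
E
```

```text
pics
top [[0.029, -0.992, 0.125, 0.412], [-0.999, -0.032, -0.024, 0.038], [0.028, -0.124, -0.992, 1.446], [0.0, 0.0, 0.0, 1.0]]
scene [[-0.769, 0.488, -0.413, 1.231], [0.639, 0.603, -0.478, 0.742], [0.016, -0.631, -0.776, 1.255], [0.0, 0.0, 0.0, 1.0]]
{'time_s': 0.1, 'joint_positions': array([ 1.24698573e+00,  2.41356660e-01,  3.85300161e-03,  1.33520611e+00,
       -8.97776843e-06,  1.57078316e+00]), 'joint_vel': array([ 8.39680011e-04, -1.27666457e-03,  2.90156054e-03,  2.29296262e-05,
        7.11824936e-04,  1.40188904e-03]), 'joint_efforts': array([ 7.55892142e-04, -3.73138475e+01,  2.53010094e+01,  1.08283284e-02,
        1.20869431e-04, -4.55765772e-06]), 'position': array([0.15891151, 0.47347243, 0.23049021]), 'eef_rot': array([-1.49798158e-04,  1.61192304e-01,  9.86922553e-01, -9.44930076e-04]), 'ft_force': array([ 1.07190853,  0.69700104, -0.45647128]), 'torque': array([-0.0176824 ,  0.03264716, -0.02047071]), 'grip_force': 0.0, 'grip_width': 0.9935380367005344}
```

View pics/top0.png

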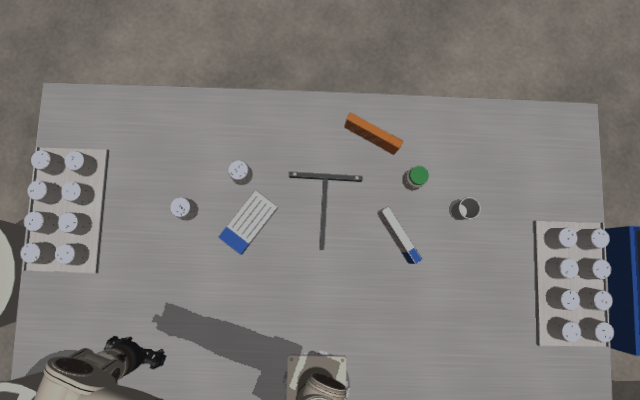

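View pics/scene0.png

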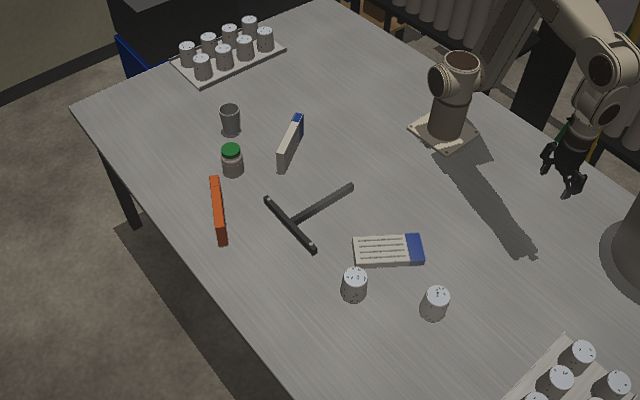

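The top view shows board_a flat at about (248,222) with its blue end near (233,241), and board_b on edge from (385,210) to (416,259) with its blue end near the robot. The T-rail runs from (325,178) to (322,249). The cheeses are at (238,170) and (180,207), the jar at (417,177) and the beaker at (466,209). I'll enlarge this part to measure it.

```bash
python3 - <<'E'
import cv2
im=cv2.imread("pics/top0.png")[150:270,210:430]
im=cv2.resize(im,None,fx=3.6,fy=3.6,interpolation=cv2.INTER_CUBIC);im=cv2.convertScaleAbs(im,alpha=1.5)
cv2.imwrite("pics/c0.png",im)
E
```

```text
(no output)
```

View pics/c0.png

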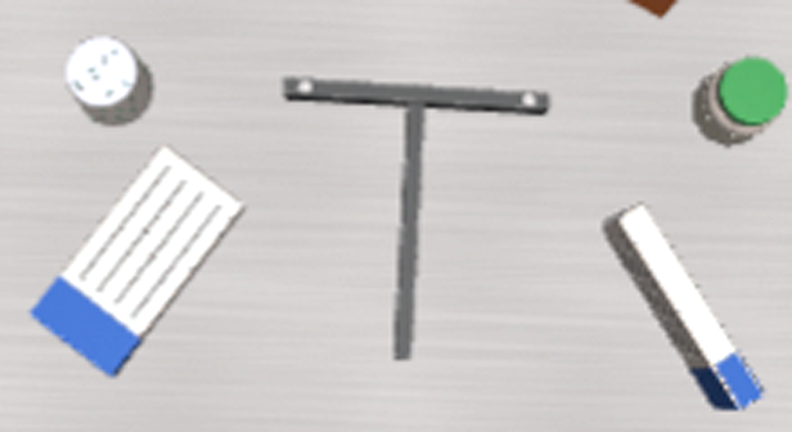

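The crop is clear: board_a's corners are at (166,146), (243,207), (116,376) and (32,312). Board_b's top edge runs from about (632,209) to (752,400). The cross bar's top runs from (284,77) to (549,93), and the rail's near end is at (402,358).

```bash
python3 - <<'E'
from h import *
f=lambda L:(np.array(L,float)+.5)/3.6-.5+[210,150]
C=cal("top")
g=lambda L,z:px2w("top",f(L),z,C).round(4)
cb=g([(284,77),(549,93)],.03); rl=g([(394,358),(410,358)],.03)
print("crossbar far",cb.tolist(),"len",np.linalg.norm(cb[1]-cb[0])); print("rail near",rl.tolist())
A=g([(166,146),(243,207),(116,376),(32,312)],.028); print("A",A.tolist(),"c",A.mean(0),"sides",[np.linalg.norm(A[i]-A[(i+1)%4]) for i in range(4)])
ax=(A[0]+A[1]-A[2]-A[3]);print("yaw",np.arctan2(ax[1],ax[0]))
B=g([(621,214),(643,203),(763,392),(741,409)],.095); print("B",B.tolist(),"c",B.mean(0),"sides",[np.linalg.norm(B[i]-B[(i+1)%4]) for i in range(4)])
ax=(B[0]+B[1]-B[2]-B[3]);print("yaw",np.arctan2(ax[1],ax[0]))
m=cb.mean(0);n=rl.mean(0);d=cb[1]-cb[0]
print("rail yaw bar",np.arctan2(d[0],-d[1]),"stem",np.arctan2(*(m-n)[[1,0]]),"stem len",np.linalg.norm(m-n))
for y in((m-n)[:2]/np.linalg.norm((m-n)[:2]),): print("origin",n[:2]+.13*y,m[:2]-.126*y)
print("cheese/jar/beaker",px2w("top",[(238,170),(180,207)],.085,C).round(3).tolist(),px2w("top",[(419,175),(469,208)],.1,C).round(3).tolist())
E
```

```text
crossbar far [[0.6979, 0.113, 0.03], [0.6913, -0.1363, 0.03]] len 0.2493873493182844
rail near [[0.4391, 0.0022, 0.03], [0.4395, -0.0125, 0.03]]
A [[0.6291, 0.2204, 0.028], [0.5743, 0.1464, 0.028], [0.415, 0.2559, 0.028], [0.471, 0.3358, 0.028]] c [0.52235  0.239625 0.028   ] sides [np.float64(0.09208170285132654), np.float64(0.193304785248581), np.float64(0.09757053858619412), np.float64(0.19573648101465396)]
yaw -0.6164542676747335
B [[0.5712, -0.1945, 0.095], [0.5818, -0.2141, 0.095], [0.4174, -0.3222, 0.095], [0.402, -0.3027, 0.095]] c [ 0.4931   -0.258375  0.095   ] sides [np.float64(0.02228272873774662), np.float64(0.19675611807514395), np.float64(0.024847736315407036), np.float64(0.20083794462202606)]
yaw 0.5752364490592698
rail yaw bar -0.026467945099702746 stem -0.025454743677007487 stem len 0.255382732384161
origin [ 0.56925789 -0.00845876] [ 0.56864082 -0.00844305]
cheese/jar/beaker [[0.685, 0.274, 0.085], [0.558, 0.452, 0.085]] [[0.686, -0.312, 0.1], [0.583, -0.475, 0.1]]
```

Sizes and heights check out: the bar measures 249 mm, board_a about 95 x 195 mm and the rail yaw is -0.026. First I'll move above board_a's outer long side, with the fingers in line with that side.

```bash
python3 -m creep '[[[0.0334,-0.0137,0,-0.15,-0.3],[0.0334,-0.0137,0,-0.15,-0.3],[0.0334,-0.0137,0,-0.15,-0.3],[0.0334,-0.0137,0,-0.15,-0.3],[0.0334,-0.0137,0,-0.15,-0.3],[0.0334,-0.0137,0,-0.15,-0.3],[0.0334,-0.0137,0,-0.15,-0.3],[0.0334,-0.0137,0,-0.15,-0.3],[0.0334,-0.0137,0,-0.15,-0.3],[0.0334,-0.0137,0,-0.15,-0.3],[0.0334,-0.0137,0,-0.15,-0.3],[0.0334,-0.0137,0,-0.15,-0.3]]]' 40
cat > st.py <<'E'
from h import *
o=arm.get_obs();q=o["eef_rot"];M=R.from_quat([q[1],q[2],q[3],q[0]]).as_matrix()
print("t",round(o["time_s"],2),"p",o["position"].round(4),"psi",round(float(np.arctan2(M[1,1],M[0,1])),3),"tilt",M[2,2].round(4),"q6",o["joint_positions"][5].round(2),"F",o["ft_force"].round(1),"w",round(o["grip_width"],2))
E
python3 st.py
```

```text
time_s: 1.3
position: [0.5609, 0.3087, 0.2306]
eef_rot: [-0.0, 0.875, 0.484, -0.001]
ft_force: [0.5, 0.1, -0.2]
grip_width: 0.654
grip_force: 0.0
t 1.3 p [0.5609 0.3087 0.2306] psi -0.559 tilt -1.0 q6 2.63 F [ 0.5  0.1 -0.2] w 0.65
```

```bash
python3 -m creep '[[[0,0,-0.045,-0.02,-0.3],[0,0,-0.045,-0.02,-0.3],[0,0,-0.045,-0.017,-0.3],[0,0,-0.045,0,-0.3],[0,0,-0.03,0,-0.3],[0,0,-0.0125,0,-0.3],[0,0,0,0,-0.3],[-0.004,-0.0055,0,0,-0.3],[-0.004,-0.0055,0,0,-0.3],[-0.003,-0.004,0,0,-0.3]]]'
python3 - <<'E'
import st
from h import *
cv2.imwrite("pics/w1.png",viewer.camera("wrist"))
E
```

```text
time_s: 2.3
position: [0.55, 0.2952, 0.0111]
eef_rot: [-0.0, 0.887, 0.462, 0.002]
ft_force: [1.4, 2.7, -0.4]
grip_width: 0.646
grip_force: 1.7
t 2.3 p [0.55   0.2952 0.0111] psi -0.61 tilt -1.0 q6 2.67 F [ 1.4  2.7 -0.4] w 0.65
```

View pics/w1.png

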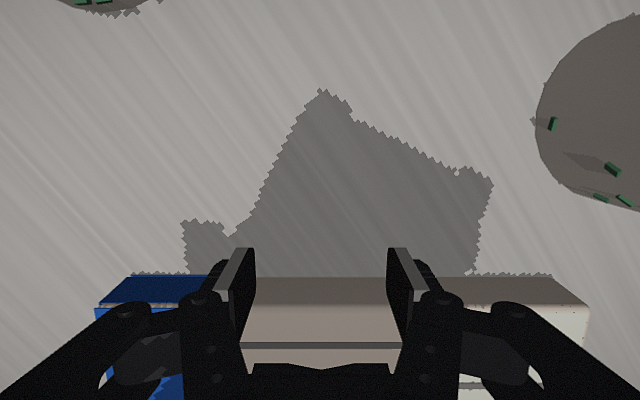

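The wrist view shows the fingers against board_a's long side, roughly centred, with the blue end at the left (160,290). The measured force is 3 N, so contact is made. Next I'll push it along the arc.

```bash
python3 -m creep '[[[-0.0043,-0.0068,0,0.0246,-0.3],[-0.0043,-0.0068,0,0.0246,-0.3],[-0.0043,-0.0068,0,0.0246,-0.3],[-0.0043,-0.0068,0,0.0246,-0.3],[-0.0036,-0.0072,0,0.0246,-0.3],[-0.0036,-0.0072,0,0.0246,-0.3],[-0.0036,-0.0072,0,0.0246,-0.3],[-0.0036,-0.0072,0,0.0246,-0.3],[-0.0029,-0.0075,0,0.0246,-0.3],[-0.0029,-0.0075,0,0.0246,-0.3],[-0.0029,-0.0075,0,0.0246,-0.3],[-0.0029,-0.0075,0,0.0246,-0.3]]]' && python3 -m creep '[[[-0.0022,-0.0078,0,0.0246,-0.3],[-0.0022,-0.0078,0,0.0246,-0.3],[-0.0022,-0.0078,0,0.0246,-0.3],[-0.0022,-0.0078,0,0.0246,-0.3],[-0.0014,-0.0079,0,0.0246,-0.3],[-0.0014,-0.0079,0,0.0246,-0.3],[-0.0014,-0.0079,0,0.0246,-0.3],[-0.0014,-0.0079,0,0.0246,-0.3],[-0.0006,-0.008,0,0.0246,-0.3],[-0.0006,-0.008,0,0.0246,-0.3],[-0.0006,-0.006,0,0.0246,-0.3],[-0.0006,-0.004,0,0.02,-0.3]]]'
cat > look.py <<'E'
import sys
from h import *
n=sys.argv[1]
im=viewer.camera("top")[150:270,210:430]
im=cv2.resize(im,None,fx=3.6,fy=3.6,interpolation=cv2.INTER_CUBIC);cv2.imwrite(f"pics/{n}.png",cv2.convertScaleAbs(im,alpha=1.5))
E
python3 st.py; python3 look.py c1
```

```text
time_s: 3.55
position: [0.5075, 0.2106, 0.0111]
eef_rot: [-0.001, 0.809, 0.588, 0.003]
ft_force: [0.5, 4.2, 2.6]
grip_width: 0.654
grip_force: 2.4
time_s: 4.75
position: [0.4902, 0.1218, 0.0109]
eef_rot: [-0.001, 0.715, 0.699, 0.003]
ft_force: [-0.9, 6.4, 4.4]
grip_width: 0.65
grip_force: 3.2
t 4.75 p [0.4902 0.1218 0.0109] psi -0.023 tilt -1.0 q6 1.83 F [-0.9  6.4  4.4] w 0.65
```

View pics/c1.png

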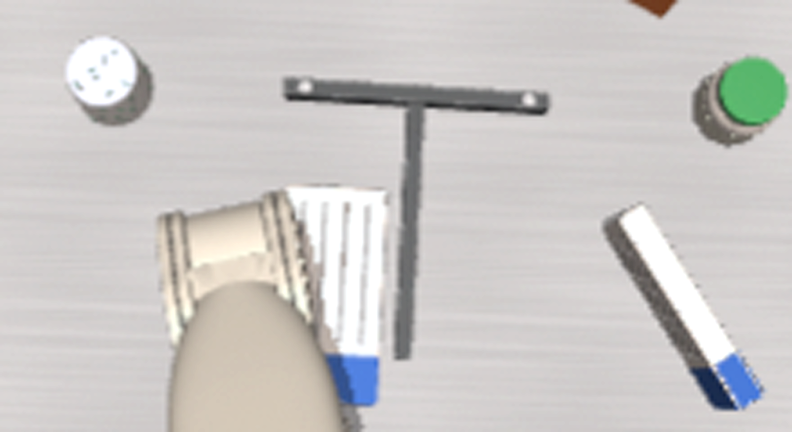

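Board_a now lies parallel to the rail. Its inner edge is at U≈387–377 and the rail's left edge at U≈404–394, a gap of about 15 mm. The far end at V≈188 is about 78 mm short of the bar. I'll press it to the rail, then go round to the blue end.

```bash
python3 -m creep '[[[0,-0.005,0,-0.003,-0.3],[0,-0.005,0,0,-0.3],[0,-0.003,0,0,-0.3],[0,-0.001,0,0,-0.3],[0,0,0,0,-0.3]]]'
python3 -m creep '[[[0,0.01,0,0,-0.3],[0,0.01,0.01,0,-0.3],[-0.01,0,0.03,0.05,-0.3],[-0.015,-0.01,0.03,0.15,-0.3],[-0.015,-0.01,0.02,0.15,-0.3],[-0.015,-0.01,0,0.15,-0.3],[-0.015,-0.01,0,0.15,-0.3],[-0.015,-0.01,0,0.15,-0.3],[-0.015,-0.01,0,0.15,-0.3],[-0.015,-0.01,0,0.15,-0.3],[-0.015,-0.005,0,0.15,-0.3],[-0.01,0,0,0.15,-0.3]]]'
python3 st.py
```

```text
time_s: 5.3
position: [0.4907, 0.1078, 0.0109]
eef_rot: [-0.0, 0.716, 0.698, 0.003]
ft_force: [-0.0, 6.3, 4.7]
grip_width: 0.652
grip_force: 2.9
time_s: 6.5
position: [0.3475, 0.0504, 0.0993]
eef_rot: [-0.0, 0.096, 0.995, -0.0]
ft_force: [-0.3, -0.7, 0.8]
grip_width: 0.655
grip_force: 0.0
t 6.5 p [0.3475 0.0504 0.0993] psi 1.378 tilt -1.0 q6 0.34 F [-0.3 -0.7  0.8] w 0.65
```

```bash
python3 -m creep '[[[0,0.001,-0.03,0.084,-0.3],[0,0.001,-0.03,0.084,-0.3],[0,0,-0.028,0,-0.3],[0,0,0,0,-0.3],[0.01,0,0,0,-0.3],[0.01,0,0,0,-0.3],[0.01,0,0,0,-0.3],[0.008,0,0,0,-0.3],[0.006,0,0,0,-0.3],[0.006,0,0,0,-0.3],[0.006,0,0,0,-0.3]]]'
python3 -m creep '[[[0.006,-0.0002,0,0,-0.3],[0.006,-0.0002,0,0,-0.3],[0.006,-0.0002,0,0,-0.3],[0.006,-0.0002,0,0,-0.3],[0.006,-0.0002,0,0,-0.3],[0.006,-0.0002,0,0,-0.3],[0.006,-0.0002,0,0,-0.3],[0.005,-0.0002,0,0,-0.3],[0.004,0,0,0,-0.3],[0.002,0,0,0,-0.3],[0,0,0,0,-0.3]]]'
python3 st.py;python3 look.py c2
```

```text
time_s: 7.6
position: [0.4008, 0.0531, 0.0104]
eef_rot: [-0.004, 0.015, 1.0, 0.001]
ft_force: [-8.7, 1.5, 8.1]
grip_width: 0.647
grip_force: 4.5
time_s: 8.7
position: [0.456, 0.0515, 0.0105]
eef_rot: [-0.002, 0.015, 1.0, 0.0]
ft_force: [-4.7, 0.6, 2.5]
grip_width: 0.653
grip_force: 2.5
t 8.7 p [0.456  0.0515 0.0105] psi 1.541 tilt -1.0 q6 0.14 F [-4.7  0.6  2.5] w 0.65
```

View pics/c2.png

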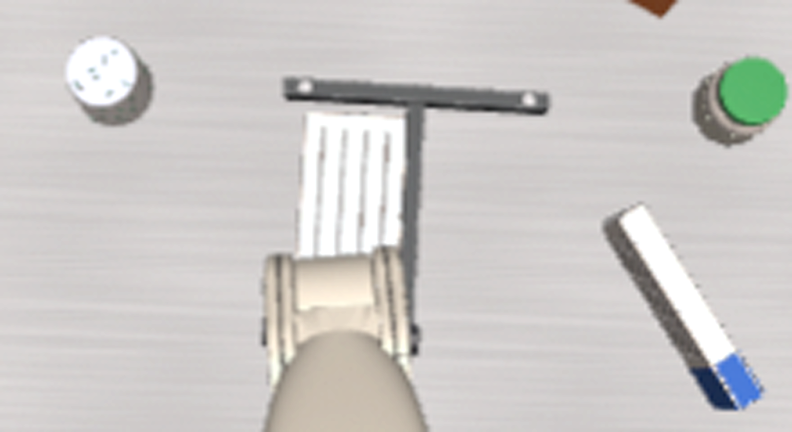

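Board_a now sits along the rail, with its far end at V≈112 and the bar's near edge at V≈100, so about 12 mm remains. I'll finish in small steps and watch the force.

```bash
python3 -m creep '[[[0.004,0,0,0,-0.3],[0.004,0,0,0,-0.3],[0.002,0,0,0,-0.3],[0,0,0,0,-0.3]]]'
python3 -m creep '[[[0.002,0,0,0,-0.3],[0.001,0,0,0,-0.3],[0,0,0,0,-0.3]]]'
python3 -m creep '[[[0.002,0,0,0,-0.3],[0,0,0,0,-0.3]]]'
```

```text
time_s: 9.15
position: [0.4679, 0.0512, 0.0106]
eef_rot: [-0.0, 0.015, 1.0, -0.0]
ft_force: [-2.1, 1.0, -2.0]
grip_width: 0.652
grip_force: 1.1
time_s: 9.45
position: [0.4699, 0.0513, 0.0106]
eef_rot: [-0.001, 0.015, 1.0, 0.0]
ft_force: [-3.2, 1.3, -0.2]
grip_width: 0.65
grip_force: 1.9
time_s: 9.65
position: [0.4703, 0.0513, 0.0105]
eef_rot: [-0.003, 0.015, 1.0, 0.0]
ft_force: [-8.9, 1.4, 5.3]
grip_width: 0.647
grip_force: 4.3
```

```bash
python3 -m creep '[[[-0.015,0,0,0,-0.3],[-0.015,0,0.01,0,-0.3],[0,0,0.04,-0.12,-0.3],[0.005,0.015,0.04,-0.145,-0.3],[0.017,0.011,0,-0.145,-0.3],[0.017,0.011,0,-0.145,-0.3],[0.017,0.011,0,-0.145,-0.3],[0.017,0.011,0,-0.145,-0.3],[0.017,0.011,0,-0.145,-0.3],[0.017,0.009,0,-0.145,-0.3],[0.017,0,0,-0.145,-0.3],[0.018,0,0,-0.145,-0.3]]]'
python3 -m creep '[[[0,0,-0.045,-0.145,-0.3],[0,0,-0.045,0,-0.3],[0,0,0,0,-0.3],[0,-0.01,0,0,-0.3],[0,-0.008,0,0,-0.3],[0,-0.006,0,0,-0.3],[0,-0.002,0,0,-0.3],[0,0,0,0,-0.3]]]'
python3 st.py
```

```text
time_s: 10.85
position: [0.5874, 0.1306, 0.1015]
eef_rot: [0.001, 0.667, 0.745, 0.001]
ft_force: [-0.0, 0.0, -0.3]
grip_width: 0.653
grip_force: 0.0
time_s: 11.65
position: [0.5873, 0.1053, 0.0137]
eef_rot: [0.001, 0.717, 0.697, 0.003]
ft_force: [0.6, 3.9, 3.7]
grip_width: 0.647
grip_force: 2.1
t 11.65 p [0.5873 0.1053 0.0137] psi -0.029 tilt -1.0 q6 1.78 F [0.6 3.9 3.7] w 0.65
```

```bash
python3 -m creep '[[[0,-0.002,0,0,-0.3],[0,-0.001,0,0,-0.3],[0,0,0,0,-0.3]]]'
python3 -m creep '[[[0,0.015,0,0,-0.3],[0,0.015,0.01,0,-0.3],[0,0,0.05,0,-0.3],[0,0,0.05,0,-0.5],[0,-0.04,0.04,-0.08,-1],[0,-0.04,0.01,-0.08,-1],[0,-0.045,0,-0.08,-1],[-0.005,-0.045,0,-0.08,-1],[-0.01,-0.05,0,-0.08,-1],[-0.02,-0.05,0,-0.08,-1],[-0.025,-0.05,0,-0.08,-1],[-0.025,-0.05,0,-0.08,-1]]]'
python3 st.py;python3 look.py c3
```

```text
time_s: 11.95
position: [0.5873, 0.1052, 0.0136]
eef_rot: [-0.001, 0.716, 0.698, 0.005]
ft_force: [-0.2, 10.3, 5.3]
grip_width: 0.647
grip_force: 5.4
time_s: 13.15
position: [0.5057, -0.2204, 0.1666]
eef_rot: [0.0, 0.901, 0.434, -0.001]
ft_force: [-0.2, -0.2, -0.0]
grip_width: 0.995
grip_force: 0.0
t 13.15 p [ 0.5057 -0.2204  0.1666] psi -0.672 tilt -1.0 q6 1.83 F [-0.2 -0.2 -0. ] w 1.0
```

View pics/c3.png

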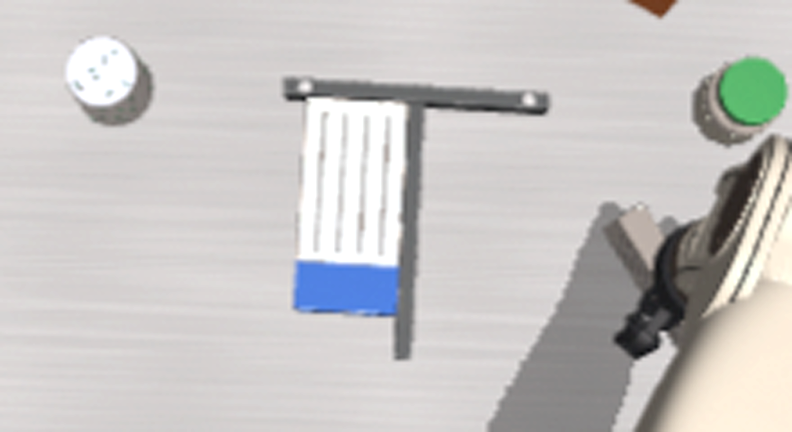

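Board_a is snug on both sides: its far edge is at V≈98 against the bar, its right edge against the rail, and the blue end faces the robot. Now I'll grasp board_b by its top edge.

```bash
python3 -m creep '[[[-0.004,-0.0125,0,-0.108,-1],[-0.004,-0.0125,0,-0.108,-1],[-0.0045,-0.0125,0,-0.108,-1],[0,0,-0.03,0,-1],[0,0,-0.03,0,-1],[0,0,-0.03,0,-1],[0,0,-0.012,0,-1],[0,0,0,0,1],[0,0,0,0,1],[0,0,0,0,1],[0,0,0,0,1],[0,0,0,0,1]]]' 40
python3 st.py
```

```text
time_s: 14.4
position: [0.4952, -0.2567, 0.0659]
eef_rot: [0.001, 0.959, 0.285, 0.001]
ft_force: [-1.3, 1.2, 6.2]
grip_width: 0.322
grip_force: 40.5
t 14.4 p [ 0.4952 -0.2567  0.0659] psi -0.993 tilt -1.0 q6 2.09 F [-1.3  1.2  6.2] w 0.32
```

```bash
python3 -m creep '[[[0,0,0.012,0,1],[0.0085,0.015,0,-0.0755,1],[0.0085,0.015,0,-0.0755,1],[0.0085,0.015,0,-0.0755,1],[0.0085,0.015,0,-0.0755,1],[0.0085,0.015,0,-0.0755,1],[0.0085,0.015,0,-0.0755,1],[0.0085,0.015,0,-0.0755,1],[0.0085,0.014,0,-0.0755,1],[0,0,0,0,1]]]'
python3 st.py;python3 look.py c4
```

```text
time_s: 15.4
position: [0.563, -0.1358, 0.0762]
eef_rot: [-0.0, 1.0, -0.012, -0.0]
ft_force: [0.3, 0.5, -4.1]
grip_width: 0.32
grip_force: 40.3
t 15.4 p [ 0.563  -0.1358  0.0762] psi -1.595 tilt -1.0 q6 2.93 F [ 0.3  0.5 -4.1] w 0.32
```

View pics/c4.png

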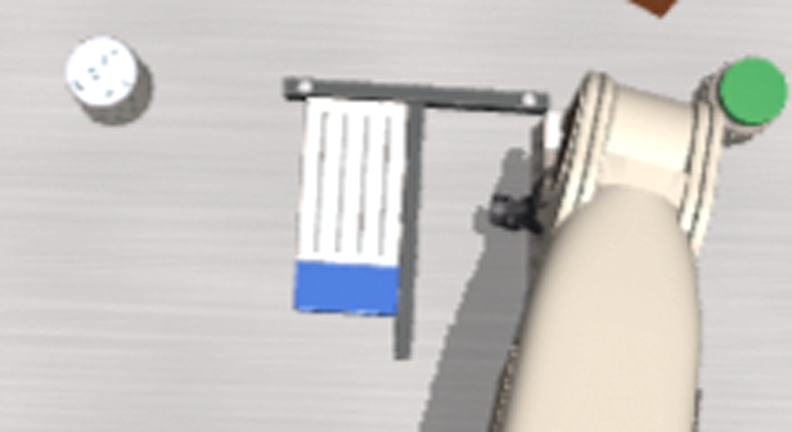

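Board_b is held. Its visible far end is at about (553,113) in the crop; I'll check how far that is from the bar before setting it down.

```bash
python3 - <<'E'
from h import *
f=lambda L:(np.array(L,float)+.5)/3.6-.5+[210,150]
P=px2w("top",f([(546,112),(563,112),(544,170)]),.106)[:,:2]-[.569,-.0085]
c,s=np.cos(-.026),np.sin(-.026);print((P@np.array([[c,-s],[s,c]])).round(4))
E
```

```text
[[ 0.093  -0.1137]
 [ 0.094  -0.1289]
 [ 0.0409 -0.1142]]
```

```bash
python3 -m creep '[[[0,0,-0.006,0,1],[0,0,-0.005,0,1],[0,0,0,0,1],[0,0,0,0,-1],[0,0,0,0,-1],[0,0,0,0,-1],[0,0,0,0,-1],[0,0,0.03,0,-1],[0,0,0.05,0,-1],[0,0,0.03,0,0]]]'
python3 -m creep '[[[0,-0.035,0,0,1],[0,-0.035,0,0,1],[0,-0.005,-0.02,0,1],[0,0,-0.04,0,1],[0,0,-0.038,0,1],[0,0,0,0,1],[0,0.01,0,0,1],[0,0.01,0,0,1],[0,0.006,0,0,1],[0,0.005,0,0,1],[0,0.005,0,0,1],[0,0.005,0,0,1]]]'
python3 -m creep '[[[0,0.005,0,0,1],[0,0.005,0,0,1],[0,0.005,0,0,1]]]'
python3 st.py
```

```text
time_s: 16.45
position: [0.5633, -0.1379, 0.1783]
eef_rot: [0.0, 1.0, -0.013, 0.002]
ft_force: [0.7, -0.6, 0.9]
grip_width: 0.855
grip_force: 0.0
time_s: 17.65
position: [0.5626, -0.1711, 0.0779]
eef_rot: [0.0, 1.0, -0.013, 0.001]
ft_force: [-0.2, 0.0, -0.1]
grip_width: -0.002
grip_force: 0.0
time_s: 17.95
position: [0.5624, -0.1564, 0.0772]
eef_rot: [0.0, 1.0, -0.013, 0.0]
ft_force: [0.3, -0.9, 0.2]
grip_width: -0.004
grip_force: 0.3
t 17.95 p [ 0.5624 -0.1564  0.0772] psi -1.597 tilt -1.0 q6 2.9 F [ 0.3 -0.9  0.2] w -0.0
```

```bash
python3 -m creep '[[[0,0.005,0,0,1],[0,0.005,0,0,1],[0,0.005,0,0,1]]]'
python3 -m creep '[[[0,0.005,0,0,1],[0,0.005,0,0,1],[0,0.004,0,0,1],[0,0.004,0,0,1],[0,0.004,0,0,1],[0,0.004,0,0,1]]]'
python3 st.py;python3 look.py c5
```

```text
time_s: 18.25
position: [0.5622, -0.141, 0.0771]
eef_rot: [-0.0, 1.0, -0.013, -0.0]
ft_force: [0.3, 0.6, -0.6]
grip_width: 0.002
grip_force: 0.0
time_s: 18.85
position: [0.5623, -0.1153, 0.0772]
eef_rot: [-0.0, 1.0, -0.013, 0.0]
ft_force: [0.5, 0.5, 0.6]
grip_width: 0.003
grip_force: 0.0
t 18.85 p [ 0.5623 -0.1153  0.0772] psi -1.597 tilt -1.0 q6 2.97 F [0.5 0.5 0.6] w 0.0
```

View pics/c5.png

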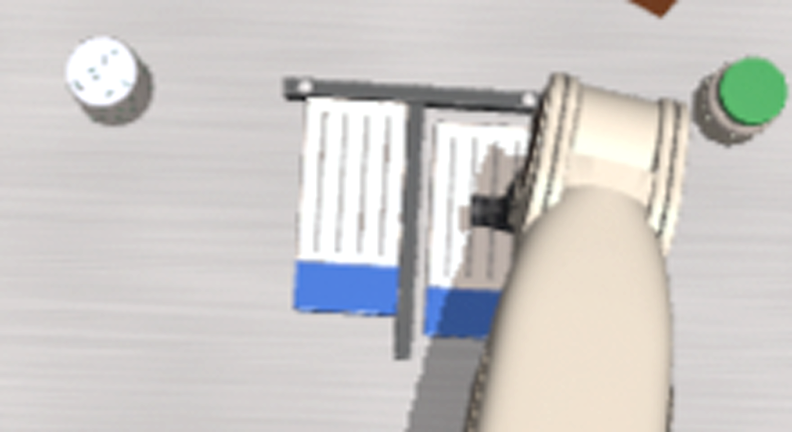

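Board_b has fallen flat. Its left edge is at U≈437–425, about 12 mm from the rail, and its far end is at V≈123, about 15 mm from the bar, with the blue end towards the robot. Next is the push from its outer side.

```bash
python3 -m creep '[[[0,-0.01,0.01,0.14,0],[0,-0.01,0,0.145,-0.3],[0,-0.01,0,0.143,-0.3],[0,-0.01,0,0.143,-0.3],[-0.003,-0.01,0,0.143,-0.3],[0,0,0,0.143,-0.3],[0,0,0,0.143,-0.3],[0,0,0,0.143,-0.3],[0,0,0,0.143,-0.3],[0,0,0,0.143,-0.3],[0,0,0,0.143,-0.3],[0,0,0,0,-0.3]]]'
python3 st.py
```

```text
time_s: 20.1
position: [0.5593, -0.1656, 0.0872]
eef_rot: [0.0, 0.716, 0.698, -0.0]
ft_force: [-0.4, 0.2, -0.1]
grip_width: 0.647
grip_force: 0.0
t 20.1 p [ 0.5593 -0.1656  0.0872] psi -0.026 tilt -1.0 q6 1.31 F [-0.4  0.2 -0.1] w 0.65
```

```bash
python3 -m creep '[[[0,0,-0.04,0,-0.3],[0,0,-0.036,0,-0.3],[0,0,0,0,-0.3],[0,0.008,0,0,-0.3],[0,0.008,0,0,-0.3],[0,0.008,0,0,-0.3],[0,0.006,0,0,-0.3],[0,0.005,0,0,-0.3],[0,0.004,0,0,-0.3],[0,0.003,0,0,-0.3],[0,0,0,0,-0.3]]]'
python3 -m creep '[[[0,0.002,0,0,-0.3],[0,0,0,0,-0.3]]]'
```

```text
time_s: 21.2
position: [0.5606, -0.1246, 0.0126]
eef_rot: [0.002, 0.716, 0.698, 0.0]
ft_force: [-0.4, -4.6, 4.3]
grip_width: 0.648
grip_force: 2.4
time_s: 21.4
position: [0.5606, -0.123, 0.0125]
eef_rot: [0.002, 0.716, 0.698, -0.0]
ft_force: [0.2, -6.1, 4.5]
grip_width: 0.65
grip_force: 2.9
```

```bash
python3 -m creep '[[[0,-0.012,0,0,-0.3],[0,-0.01,0.01,0.131,-0.3],[-0.005,0,0.04,0.144,-0.3],[-0.018,0,0.04,0.144,-0.3],[-0.018,0.015,0,0.144,-0.3],[-0.018,0.015,0,0.144,-0.3],[-0.018,0.015,0,0.144,-0.3],[-0.018,0.015,0,0.144,-0.3],[-0.018,0.015,0,0.144,-0.3],[-0.018,0.01,0,0.144,-0.3],[-0.007,0,0,0.144,-0.3],[0,0,0,0.144,-0.3]]]'
python3 -m creep '[[[0,0,-0.045,0,-0.3],[0,0,-0.045,0,-0.3],[0,0,0,0,-0.3],[0.008,0,0,0,-0.3],[0.008,0,0,0,-0.3],[0.008,0,0,0,-0.3],[0.006,0,0,0,-0.3],[0.005,0,0,0,-0.3],[0.004,0,0,0,-0.3],[0.002,0,0,0,-0.3],[0,0,0,0,-0.3]]]'
python3 st.py
```

```text
time_s: 22.6
position: [0.419, -0.0577, 0.1006]
eef_rot: [-0.001, 0.009, 1.0, 0.001]
ft_force: [0.9, 0.2, 0.3]
grip_width: 0.653
grip_force: 0.0
time_s: 23.7
position: [0.4615, -0.0585, 0.0117]
eef_rot: [-0.001, 0.013, 1.0, -0.0]
ft_force: [-4.6, -0.3, 3.6]
grip_width: 0.65
grip_force: 2.5
t 23.7 p [ 0.4615 -0.0585  0.0117] psi 1.546 tilt -1.0 q6 -0.1 F [-4.6 -0.3  3.6] w 0.65
```

```bash
python3 -m creep '[[[0.003,0,0,0,-0.3],[0.001,0,0,0,-0.3],[0,0,0,0,-0.3]]]'
python3 -m creep '[[[0.002,0,0,0,-0.3],[0.001,0,0,0,-0.3],[0,0,0,0,-0.3]]]'
```

```text
time_s: 24.0
position: [0.4662, -0.0585, 0.0114]
eef_rot: [-0.0, 0.012, 1.0, 0.0]
ft_force: [-3.9, 0.4, 4.6]
grip_width: 0.654
grip_force: 2.1
time_s: 24.3
position: [0.4675, -0.0585, 0.0112]
eef_rot: [-0.002, 0.013, 1.0, -0.0]
ft_force: [-7.5, 1.0, 5.7]
grip_width: 0.652
grip_force: 3.7
```

```bash
python3 -m creep '[[[-0.015,0,0,0,-0.3],[-0.015,0,0.01,0,-0.3],[0,0,0.04,-0.133,-0.3],[0.002,-0.015,0.04,-0.144,-0.3],[0.016,-0.015,0,-0.144,-0.3],[0.017,-0.015,0,-0.144,-0.3],[0.017,-0.015,0,-0.144,-0.3],[0.017,-0.015,0,-0.144,-0.3],[0.017,-0.015,0,-0.144,-0.3],[0.017,0,0,-0.144,-0.3],[0.017,0,0,-0.144,-0.3],[0.017,0,0,-0.144,-0.3]]]'
python3 -m creep '[[[0,0,-0.044,-0.144,-0.3],[0,0,-0.044,0,-0.3],[0,0,0,0,-0.3],[0,0.008,0,0,-0.3],[0,0.008,0,0,-0.3],[0,0.005,0,0,-0.3],[0,0.003,0,0,-0.3],[0,0,0,0,-0.3]]]'
python3 -m creep '[[[0,0.002,0,0,-0.3],[0,0,0,0,-0.3]]]'
python3 st.py
```

```text
time_s: 25.5
position: [0.5787, -0.149, 0.1017]
eef_rot: [0.001, 0.667, 0.745, 0.001]
ft_force: [0.0, -0.5, 0.3]
grip_width: 0.653
grip_force: 0.0
time_s: 26.3
position: [0.5772, -0.124, 0.0146]
eef_rot: [0.001, 0.716, 0.698, 0.001]
ft_force: [-0.1, 0.5, 0.4]
grip_width: 0.65
grip_force: 0.0
time_s: 26.5
position: [0.5765, -0.1226, 0.0136]
eef_rot: [0.0, 0.717, 0.697, 0.0]
ft_force: [0.5, 0.2, 0.3]
grip_width: 0.651
grip_force: 0.1
t 26.5 p [ 0.5765 -0.1226  0.0136] psi -0.027 tilt -1.0 q6 1.39 F [0.5 0.2 0.3] w 0.65
```

```bash
python3 -m creep '[[[0,0.002,0,0,-0.3],[0,0.001,0,0,-0.3],[0,0,0,0,-0.3]]]'
python3 -m creep '[[[0,-0.015,0,0,-0.3],[0,-0.015,0.01,0,-0.3],[-0.03,0,0.05,0,-0.3],[-0.045,0,0.05,0,-0.3],[-0.045,-0.01,0.02,0,-0.3],[-0.045,-0.03,0,0,-0.3],[-0.045,-0.03,0,0,-0.3],[0,-0.03,0,0,-0.3]]]'
python3 st.py;python3 look.py c6
```

```text
time_s: 26.8
position: [0.5765, -0.1225, 0.0135]
eef_rot: [0.002, 0.717, 0.697, -0.002]
ft_force: [-0.9, -7.1, 1.2]
grip_width: 0.652
grip_force: 3.7
time_s: 27.6
position: [0.3824, -0.244, 0.123]
eef_rot: [-0.003, 0.717, 0.697, -0.001]
ft_force: [1.7, -0.0, -0.2]
grip_width: 0.652
grip_force: 0.0
t 27.6 p [ 0.3824 -0.244   0.123 ] psi -0.03 tilt -1.0 q6 1.03 F [ 1.7 -0.  -0.2] w 0.65
```

View pics/c6.png

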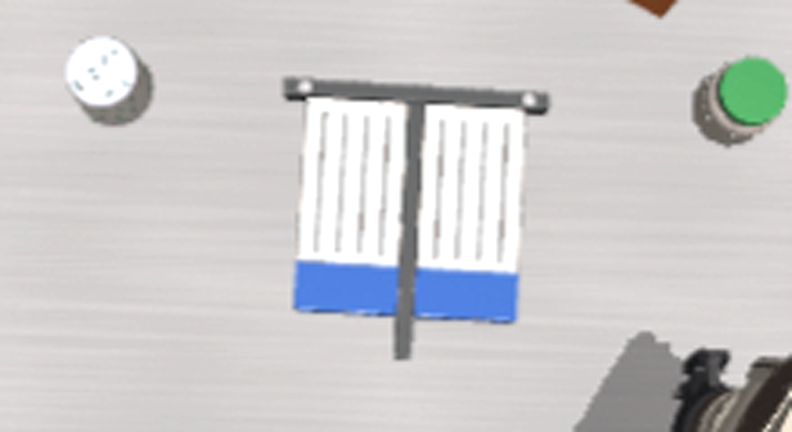

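Both boards lie flat and snug against the rail and the bar, with far edges at V≈98–108 and blue ends at V≈262–322. The cheese and jar in view haven't moved. Handing in.

```bash
python3 -c "from rig import arm;print(arm.job_done())"
```

```text
the job is handed in; nothing more can be done
None
```

The job is handed in at about 28 s: the last overhead picture shows both boards flat and snug on either side of the rail, far ends against the cross bar and blue ends towards the robot; the judge's verdict was not shown.

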